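# Bring the butter dish round on the lazy Susan

## Robot

A 6-joint arm with a two-finger parallel gripper is mounted at the origin on the work surface. World frame = base frame: x ahead of the robot, y to its left, z up, the work surface at z = 0. Lengths are in m, angles in rad, forces in N, time in s.
With the tool pointing down it reaches from about 0.35 to 0.975 m from the base axis. Payload 4.9 kg.
Tool frame: the origin (TCP) lies midway between the tips of the shut fingers; the grasp point (between the pads) lies 19 mm behind it; z points along the fingers, y is the direction in which the jaws open and shut (so a half turn about z gives the same grasp; the last joint's range is limited). The gripper opens to 85 mm and grips with 20 to 120 N. Pads are 22 mm wide; open, the fingers measure 114 mm over their backs; the gripper's body (76 mm by 85 mm) begins 54 mm behind the grasp point. The pads swing forward as they close: fully open they stand 13 mm farther back than shut.
Start: joints at [1.098, 0.053, 1.613, -0, 1.476, -0.119], TCP at [0.217, 0.586, 0.231] pointing down, gripper open.
Joint ranges: [-3.01, 3.01], [-1.01, 2.22], [0.06, 2.58], [-1.02, 4.17], [0.09, 2.62], [-3.14, 3.14]. Speed limits (rad/s): [2.57, 2.57, 3.14, 3.14, 3.14, 3.14].

## Interface

Orientations are given as a unit quaternion [w, x, y, z].
In Python, from plant import state, grab_frame, camera_params, job_done, boxes_of gives the robot as it stands.
- The arm moves only by the tool step_arm, never from a script. Its argument "steps" is a list of rows, each a list of 4 numbers: the shift along the tool's x, y, z in mm, then the turn about the tool's z in degrees. A call has 1 to 8 rows; each row shifts and turns the pose as measured when the row begins, along the tool's axes as they then stand; what a row does not reach is not made up. A row lasts 1/10 s, in which the tool goes at most 50 mm and 8.59 degrees, less where a joint would pass 70% of its speed; a pose out of reach is approached as far as the arm can. A call is refused whole if a number of a shift passes 50 or a number of a turn 8.59, either way. A call with a gripper value outside its range is refused whole. "claw" is the opening in per cent of the stroke, from 0 (shut) to 100 (fully open), set as the call begins (left out, the last holds). The fingers move at their own pace and stop on an object; the grip force is fixed at half the most. Time passes only in rows, so rows that do not move let the fingers close. It gives the time, the measured TCP pose, the force and the opening at its end, in the units of the state.
- state(): the state, without advancing time (a new reading comes with each control period).
- grab_frame(name): name is "side" or "top" or "wrist"; returns (picture, depth): 384x512x3 uint8, red, green, blue; 384x512 float32, m along the optical axis (not along the pixel's ray), 0 where there is no reading.
- camera_params(name): a dict with "mtx" (3x3 intrinsics, pixels), "extrinsics" (4x4, takes a point from camera to world coordinates); the wrist camera has in their place "T_tool_cam" (4x4, takes a point from camera to tool coordinates, whose origin is the TCP and whose axes are the flange's). Camera axes: x right, y down, z forward; pixel columns grow to the right and rows downward; lengths in m; the calibration is good to about 2 mm. A picture is of the moment at which its call begins: read the wrist's pose just before it. camera_params takes no time and is no camera call.
- job_done(): hands the job in, once; it reports no verdict.
Trained networks look in the newest picture that a camera, given by its name, has taken for a name from the list of things; names that differ only in an ending like _2 or _b are one class to them, and where a whole thing is asked for, a point or a joint stands for the part that bears it (a point fixed in the world has none). Each returns a list of dicts, best first, with "p" (0 to 1); they miss things now and then, are a little off and sometimes report something else, mostly with a low value. They report only what shows in the picture. A call takes as long as a camera call. They do not tell look-alikes from the thing itself.
- boxes_of(camera, label): "box" ([left, top, width, height] in pixels, round what is visible of it).
The state is a dict: "time": time; "joint_pos": joint angles; "joint_vel": joint speeds; "joint_efforts": joint torques, N m; "tool_pos": TCP position; "tool_rot": TCP orientation; "contact_force": force on the tool from outside, world axes, zero at the start; "ft_torque": the same for the moment, N m; "gripper_width": opening from 0.0 (shut) to 1.0 (fully open).
Only numpy, scipy, OpenCV 4.12 (cv2) and the standard library are available. Lean on these libraries where they do the work, as an engineer would, in place of code of your own. Each camera call takes 0.05 s, during which the arm holds its last target. There are 200 camera calls.

## Task

Bring the butter dish round to the serving place: push gently sideways with a finger on the upright paddles of the lazy Susan until the middle of the butter dish stands over the line of the wooden tongue that sticks out from under the turntable, no more than about a centimetre to either side, and leave it at rest there. Do not touch, lift or tip the butter dish or the other pots on the turntable, and leave everything else on the table where it is.

Things in the scene. Friction and masses are not known exactly. Their poses are not given: they have to be found in the camera images.
- foot: the fixed foot of the lazy Susan: grey disc, 170 mm across and 10 mm high, with a flat dark wooden tongue 36 mm wide and 6 mm high reaching out to a rounded end 188 mm from the axis (it shows from under the turntable, below the push arms). Origin on the table at the turning axis; its x axis runs along the middle of the tongue, z up. The foot does not move in a run
- turntable: the turning part: wooden disc 210 mm across, its top 30 mm above the table, with four equal push arms fixed to it. Origin on the table at the turning axis, z up; one arm points along each of +x, -x, +y, -y of this frame. It turns both ways with no stop within reach, has a steady drag (about 1.5 N at a paddle), stays where it is left; the pots ride round with it by friction
- paddle (a point): the middle of the upright paddle on the turntable's +x arm (x axis outwards, z up), 132 mm from the turning axis, 59 mm above the table; the other three arms are the same. Aluminium, 30 mm along the radius (117 to 147 mm from the axis), 8 mm thick, faces square to the direction of turning, from 27 to 91 mm above the table, on a flat bar that joins it to the disc
- butter_dish: the small butter dish, white ceramic, the only rectangular piece on the turntable: tray 64 x 44 mm (64 along its x), lidded box 56 x 37 mm, small round knob on top, 53 mm high, about 0.2 kg, loose. Origin: centre of its underside, which starts about 66 mm from the turning axis
- sugar_pot: round white ceramic pot with a knob, 46 mm across, 50 mm high, loose on the turntable. Origin: centre of its underside
- spread_jar: round lidded glass jar with a paper label, 44 mm across, 52 mm high, loose on the turntable. Origin: centre of its underside
- shaker: slim white ceramic shaker, 34 mm across, 54 mm high, loose on the turntable. Origin: centre of its underside
- mug: bystander: white mug 76 mm across, 88 mm high, near right; origin at the centre of its underside
- spatula: bystander: white spatula lying on the chopping board at the left; origin on its underside
- cutter: bystander: steel ring cutter 70 mm across, 30 mm high, on the chopping board; origin at the centre of its underside
- pickle_jar: bystander: glass jar 68 mm across, 90 mm high, at the right; origin at the centre of its underside
Mind the look-alikes: they are no part of the job. What is shaped like the shaker but turquoise is not meant.

How it is judged:
By the outcome, as a careful person would: the job done as asked, in the order asked, and still so for the second after the job is handed in, with the robot touching nothing.
It also fails if it takes over 45 s, if anything falls off the work surface, if the arm or the gripper's body presses on something with over 40 N, if the wrist force passes 120 N, or if a joint passes its speed limit or range.

## Working session

There is one attempt and no reset: what is moved stays moved. The work goes in short steps, Python scripts to look and compute and a tool call to move; the robot and the scene stay as the last step left them, time stands still between calls to the robot, and variables do not carry over. Pictures are saved under pics/ and viewed, about 8 in all and at most 12, crops included, and the job is handed in when it is done.

Besides the shell and the picture viewer there is one more tool, called after "Emit:" by a JSON object that holds its "fn" and its "kwargs". step_arm: Moves the arm, as the interface text tells. Its arguments: {"type":"object","properties":{"steps":{"type":"array"},"claw":{"type":"number"}},"required":["steps"]}

```bash
mkdir -p pics; ls
python3 - <<'E'
from plant import *
import cv2,numpy as np
for n in ("top","side"):
    p,d=grab_frame(n); cv2.imwrite(f"pics/{n}0.png",p[:,:,::-1]); np.savez(f"pics/{n}0.npz",p=p,d=d)
    print(n,camera_params(n))
    for l in ("butter_dish","foot","turntable","paddle","sugar_pot","shaker","spread_jar","mug","pickle_jar"):
        print(l,[(b["box"],round(b["p"],2)) for b in boxes_of(n,l)][:4])
s=state();print(s)
a=cv2.imread("pics/top0.png");b=cv2.imread("pics/side0.png")
E
```

```text
pics
top {'mtx': array([[363.83614571,   0.        , 257.00794142],
       [  0.        , 363.83614571, 189.53861988],
       [  0.        ,   0.        ,   1.        ]]), 'extrinsics': array([[ 0.00938468, -0.99736437,  0.07194603,  0.44451736],
       [-0.99992456, -0.00993028, -0.00722953,  0.04426026],
       [ 0.00792492, -0.07187276, -0.99738232,  1.14973919],
       [ 0.        ,  0.        ,  0.        ,  1.        ]])}
butter_dish [([264.9, 179.8, 20.0, 16.7], 0.88)]
foot [([208.5, 128.3, 95.5, 108.2], 0.7)]
turntable [([207.2, 127.7, 98.8, 92.6], 0.63)]
paddle [([208.2, 129.2, 97.5, 93.0], 0.68)]
sugar_pot [([266.2, 156.0, 17.2, 14.1], 0.54)]
shaker [([203.6, 125.8, 101.4, 97.5], 0.73), ([220.4, 230.8, 15.3, 15.1], 0.68), ([187.7, 158.7, 14.5, 13.5], 0.52), ([184.2, 193.5, 10.8, 12.2], 0.43)]
spread_jar [([229.6, 150.5, 17.7, 18.6], 0.77)]
mug [([406.1, 213.4, 37.0, 38.0], 0.95), ([206.8, 127.5, 97.1, 112.3], 0.35)]
pickle_jar [([373.2, 142.3, 25.9, 22.1], 0.89), ([72.2, 166.5, 55.3, 79.9], 0.53)]
side {'mtx': array([[377.85075821,   0.        , 262.86774848],
       [  0. 
[... 1114 characters left out ...]
32)]
{'time': 1.0, 'joint_pos': array([ 1.09800065e+00,  5.26965281e-02,  1.61288999e+00, -2.81829541e-05,
        1.47601076e+00, -1.19016902e-01]), 'joint_vel': array([-0.00061853, -0.00023368,  0.00164083,  0.00024572, -0.00045337,
        0.00074037]), 'joint_efforts': array([-2.78043253e-04, -3.93710768e+01, -3.70472038e+01, -1.48932395e-04,
        7.46078604e-04, -4.61063763e-06]), 'tool_pos': array([0.21653664, 0.58627119, 0.23131171]), 'tool_rot': array([ 1.27441907e-05,  1.75967042e-01,  9.84396058e-01, -6.30271293e-06]), 'contact_force': array([-0.42784349,  0.29769107, -0.45893968]), 'ft_torque': array([ 0.00062457,  0.01021795, -0.02406571]), 'gripper_width': 1.0004598860987073}
```

View pics/top0.png

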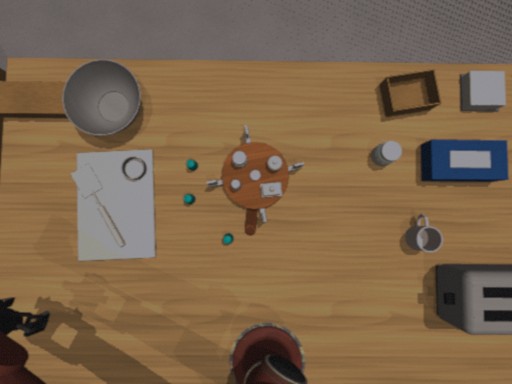

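View pics/side0.png

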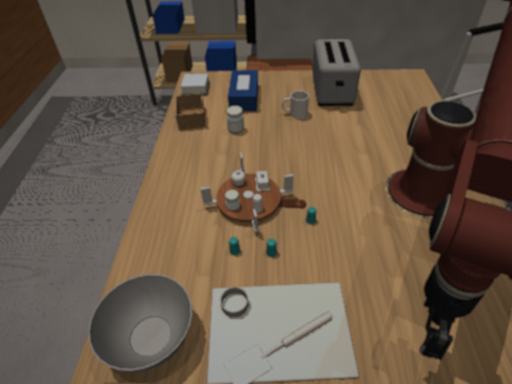

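Top picture: the turntable is centred near (255,176), with the tongue pointing down to about (251,230). The butter dish is at about (271,190), and the paddles are at about (246,133), (298,166), (213,183) and (263,215). The turquoise look-alikes are at (192,165), (188,199) and (228,239). The side view agrees. Next is an enlarged crop with the measurements.

```bash
cat > h.py <<'E'
import numpy as np,cv2
from plant import *
from scipy.spatial.transform import Rotation as R
def Rq(q): return R.from_quat([q[1],q[2],q[3],q[0]]).as_matrix()
def wristT(s,c):
    T=np.eye(4);T[:3,:3]=Rq(s["tool_rot"]);T[:3,3]=s["tool_pos"];return T@c["T_tool_cam"]
def hit(K,T,u,v,z):
    r=T[:3,:3]@np.linalg.inv(K)@[u,v,1]; o=T[:3,3]; return o+r*(z-o[2])/r[2]
def proj(K,T,P):
    q=K@(np.linalg.inv(T)@np.append(P,1))[:3]; return q[:2]/q[2]
E
python3 - <<'E'
from h import *
c=camera_params("top");K,T=c["mtx"],c["extrinsics"]
for n,u,v,z in [("ctr",255,176,.03),("tongue",251,230,.006),("dish",271.5,189,.083),("p",246,131,.091),("p",299,165,.091),("p",211,183,.091),("p",263,215,.091),("sh",192,165,.05),("sh",188,199,.05),("sh",228,239,.05)]:
    print(n,hit(K,T,u,v,z).round(4))
p=np.load("pics/top0.npz")["p"][110:250,170:320]
cv2.imwrite("pics/c.png",cv2.resize(p[:,:,::-1],None,fx=4,fy=4,interpolation=cv2.INTER_CUBIC))
s=state();print(Rq(s["tool_rot"]).round(3)); print(camera_params("wrist"))
E
```

```text
ctr [0.5672 0.0428 0.03  ]
tongue [0.4    0.0536 0.006 ]
dish [ 0.5235 -0.0061  0.083 ]
p [0.6938 0.0707 0.091 ]
p [ 0.5943 -0.086   0.091 ]
p [0.5387 0.171  0.091 ]
p [0.447  0.0185 0.091 ]
sh [0.5967 0.2347 0.05  ]
sh [0.4931 0.2444 0.05  ]
sh [0.3743 0.1219 0.05  ]
[[-0.938  0.346  0.   ]
 [ 0.346  0.938 -0.   ]
 [-0.    -0.    -1.   ]]
{'mtx': array([[281.0288063 ,   0.        , 257.9061753 ],
       [  0.        , 281.0288063 , 189.95568841],
       [  0.        ,   0.        ,   1.        ]]), 'T_tool_cam': array([[-3.18836719e-04, -9.50876748e-01, -3.09569553e-01,
         7.94452866e-02],
       [ 9.99999918e-01, -3.80283708e-04,  1.38147445e-04,
        -9.84316315e-05],
       [-2.49085451e-04, -3.09569484e-01,  9.50876792e-01,
        -1.42234794e-01],
       [ 0.00000000e+00,  0.00000000e+00,  0.00000000e+00,
         1.00000000e+00]])}
```

View pics/c.png

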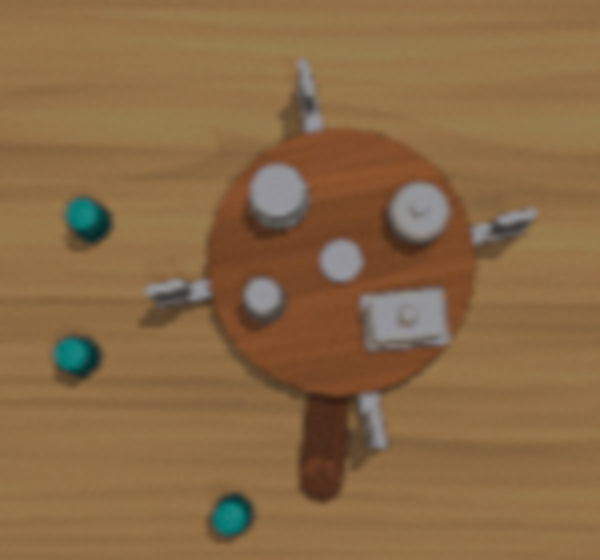

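The rectangular dish, at crop (407,315), is the butter dish; the round pots and the turquoise pieces are not. It needs about 51° clockwise as seen from above. I'll push the right-hand paddle, which is well clear of the look-alikes. First the shut gripper goes above the turntable for a close wrist view.

Emit:
{"fn": "step_arm", "kwargs": {"steps": [[-39, -27, -8, 0], [-39, -27, -8, 0], [-39, -27, -8, 0], [-39, -27, -8, 0], [-39, -27, -8, 0], [-39, -27, -8, 0], [-39, -27, -8, 0], [-39, -27, -8, 0]], "claw": 0}}

```text
time: 1.8
tool_pos: [0.4387, 0.2691, 0.2961]
tool_rot: [0.0, 0.17, 0.985, -0.0]
contact_force: [-0.1, 0.9, -0.9]
gripper_width: 0.001
```

Emit:
{"fn": "step_arm", "kwargs": {"steps": [[-39, -27, -8, 0], [-39, -27, 0, 0], [-39, -27, 0, 0], [-39, -27, 0, 0], [-39, -27, 0, 0], [-39, -27, 0, 0], [0, 0, 0, 0], [0, 0, 0, 0]]}}

```text
time: 2.6
tool_pos: [0.6131, 0.0214, 0.3082]
tool_rot: [0.004, 0.174, 0.985, 0.001]
contact_force: [-0.1, -0.2, -0.1]
gripper_width: 0.002
```

```bash
cat > look.py <<'E'
import sys
from h import *
s=state(); c=camera_params("wrist"); K,T=c["mtx"],wristT(s,c)
p,d=grab_frame("wrist"); np.savez(sys.argv[1]+".npz",p=p,d=d,T=T)
b=boxes_of("wrist","butter_dish"); print([(x["box"],round(x["p"],2)) for x in b])
# rectify: orthographic-ish views of planes z: world window 0.44 m around axis, 0.75 mm/px; up = +x, left = +y
def rect(z,cx=.568,cy=.0435,n=580,m=.00075):
    pts=np.array([[0,0],[n,0],[n,n],[0,n]],np.float32)
    src=np.array([proj(K,T,[cx+(n/2-v)*m,cy+(n/2-u)*m,z]) for u,v in pts],np.float32)
    return cv2.warpPerspective(p[:,:,::-1],cv2.getPerspectiveTransform(src,pts),(n,n))
for z in (.006,.03,.083): cv2.imwrite(f"{sys.argv[1]}_{int(z*1000)}.png",rect(z))
a=rect(.083); q=rect(.006)
cv2.imwrite(sys.argv[1]+".png",np.hstack([q[145:,90:490],a[145:,90:490]]))
E
python3 look.py pics/w1
```

```text
[([188.9, 80.9, 55.4, 47.5], 0.67)]
```

View pics/w1.png

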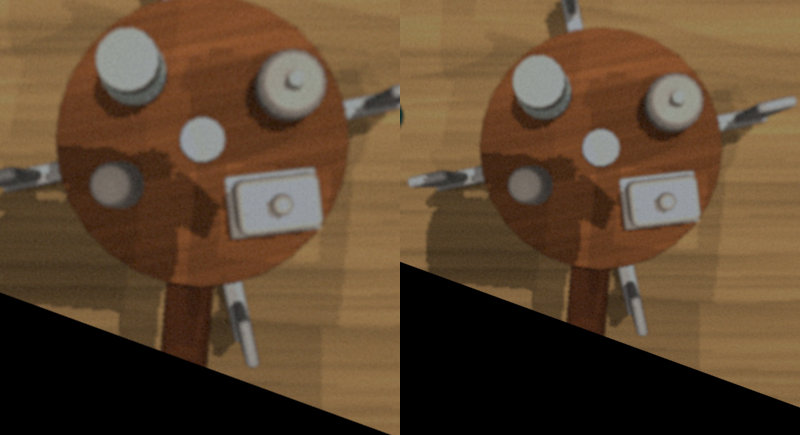

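Wrist view, right panel (knob plane): dish knob at (667,201), which is about (0.526,-0.007), at 230° about the axis. Left panel: the tongue's middle is at about (188,300), at roughly 176°. So it needs about 53° clockwise. I'll go behind the right paddle, on its +x side, and come down there.

Emit:
{"fn": "step_arm", "kwargs": {"steps": [[0, -10, 0, -8], [0, -10, 0, -8], [0, -10, 0, -8], [0, -10, 0, -7], [0, -20, 0, 0], [0, -20, 0, 0], [0, -20, 0, 0], [0, 0, 0, 0]]}}

```text
time: 3.5
tool_pos: [0.617, -0.0643, 0.3108]
tool_rot: [0.006, -0.118, 0.993, 0.0]
contact_force: [-0.3, 1.0, -0.5]
gripper_width: -0.001
```

Emit:
{"fn": "step_arm", "kwargs": {"steps": [[-14, -17, 0, 0], [0, 0, 0, 0], [0, 0, 45, 0], [0, 0, 45, 0], [0, 0, 45, 0], [0, 0, 30, 0], [0, 0, 0, 0], [0, 0, 0, 0]]}}

```text
time: 4.3
tool_pos: [0.6363, -0.063, 0.1479]
tool_rot: [0.01, -0.125, 0.992, 0.002]
contact_force: [-0.1, -0.3, 1.1]
gripper_width: -0.003
```

Emit:
{"fn": "step_arm", "kwargs": {"steps": [[0, -15, 0, 0], [0, 0, 0, 0], [0, 0, 35, 0], [0, 0, 35, 0], [0, 0, 12, 0], [0, 0, 0, 0]]}}

```text
time: 4.9
tool_pos: [0.6522, -0.0806, 0.0806]
tool_rot: [0.022, -0.125, 0.992, -0.003]
contact_force: [-0.6, 0.4, 0.1]
gripper_width: -0.001
```

Run:
```python
from h import *
s=state();print(s["tool_pos"].round(4),Rq(s["tool_rot"]).round(3))
c=camera_params("side")
p,d=grab_frame("side");cv2.imwrite("pics/s1.png",cv2.resize(p[110:250,180:330,::-1],None,fx=4,fy=4,interpolation=cv2.INTER_CUBIC))
```

```text
[ 0.6522 -0.0806  0.0806] [[-0.968 -0.247  0.045]
 [-0.247  0.969 -0.   ]
 [-0.043 -0.011 -0.999]]
```

View pics/s1.png

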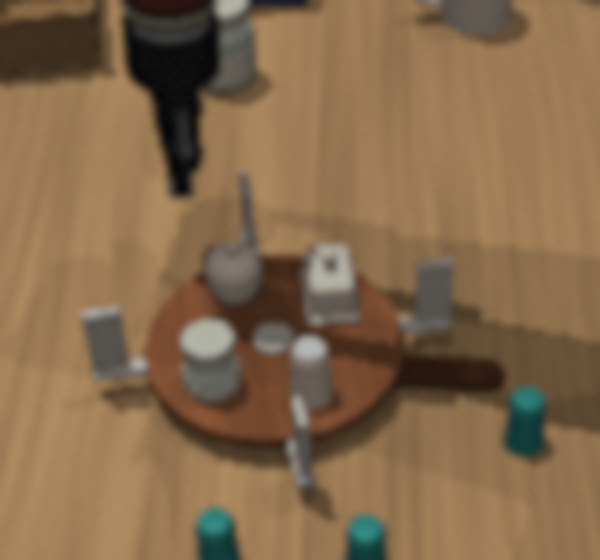

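Side crop: the finger tip at (180,190) is behind the right paddle at (245,210), with a free gap. The pots are clear of it. I'll approach slowly.

Emit:
{"fn": "step_arm", "kwargs": {"steps": [[10, 2, 10, 0], [10, 3, 10, 0], [8, 3, 0, 0], [4, 0, 0, 0], [0, 0, 0, 0]]}}

```text
time: 5.45
tool_pos: [0.6206, -0.0817, 0.0643]
tool_rot: [0.027, -0.125, 0.992, -0.005]
contact_force: [0.1, -0.3, 0.3]
gripper_width: -0.001
```

Emit:
{"fn": "step_arm", "kwargs": {"steps": [[4, -0.6, 0, 0], [4, -0.4, 0, 0], [4, -0.3, 0, 0], [4, -0.2, 0, 0], [4, 0, 0, 1], [4, 0, 0, 1.5], [4, 0, 0, 1.7], [4, 0, 0, 1.7]]}}

```text
time: 6.25
tool_pos: [0.5907, -0.0906, 0.0652]
tool_rot: [0.031, -0.069, 0.997, -0.003]
contact_force: [2.1, 0.2, 0.5]
gripper_width: 0.001
```

Emit:
{"fn": "step_arm", "kwargs": {"steps": [[4, 0, 0, 1.6], [4, 0, 0, 1.6], [4, 0, 0, 1.6], [4, 0, 0, 1.6], [4, 0, 0, 1.6], [4, 0, 0, 1.6], [4, 0, 0, 1.6], [4, 0, 0, 1.6]]}}

```text
time: 7.05
tool_pos: [0.5571, -0.0926, 0.0642]
tool_rot: [0.032, 0.053, 0.998, 0.0]
contact_force: [3.3, 1.4, 0.3]
gripper_width: 0.002
```

Emit:
{"fn": "step_arm", "kwargs": {"steps": [[4, 0, 0, 1.6], [4, 0, 0, 1.6], [4, 0, 0, 1.6], [4, 0, 0, 1.6], [4, 0, 0, 1.6], [4, 0, 0, 1.6], [4, 0, 0, 1.6], [4, 0, 0, 1.6]]}}

```text
time: 7.85
tool_pos: [0.5234, -0.0859, 0.0624]
tool_rot: [0.033, 0.174, 0.984, 0.004]
contact_force: [2.9, -1.1, 1.8]
gripper_width: -0.001
```

Emit:
{"fn": "step_arm", "kwargs": {"steps": [[4, 0, 0, 1.6], [4, 0, 0, 1.6], [4, 0, 0, 1.6], [4, 0, 0, 1.6], [3, 0, 0, 1.2], [2, 0, 0, 1], [1, 0, 0, 0], [0, 0, 0, 0]]}}

```text
time: 8.65
tool_pos: [0.5008, -0.0767, 0.0607]
tool_rot: [0.032, 0.254, 0.967, 0.005]
contact_force: [1.6, -0.7, 1.4]
gripper_width: -0.002
```

Run:
```python
from h import *
o=[]
for n in ("top","side","wrist"):
    p,d=grab_frame(n); p=p[:,:,::-1]
    if n=="top": p=cv2.resize(p[110:260,180:330],(400,400),interpolation=cv2.INTER_CUBIC)
    elif n=="side": p=cv2.resize(p[110:260,180:330],(400,400),interpolation=cv2.INTER_CUBIC)
    else: continue
    o.append(p)
cv2.imwrite("pics/m2.png",np.hstack(o))
```

```text
(no output)
```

View pics/m2.png

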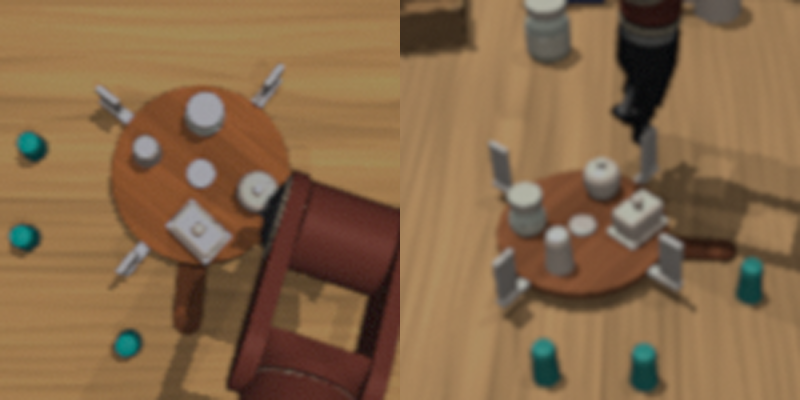

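Left crop (top): the knob is now at (198,229), just right of the tongue line, which runs through (190,300). Nothing else has moved. Now the exact remainder.

```bash
cat > rem.py <<'E'
from h import *
c=camera_params("top");K,T=c["mtx"],c["extrinsics"]
def tongue(p):
    hsv=cv2.cvtColor(p,cv2.COLOR_RGB2HSV)
    # dark reddish pixels below the disc; half-way threshold between table and tongue per row
    rows=[];
    for v in range(213,226):
        r=p[v,238:266].astype(float).sum(1); i=np.argmin(cv2.GaussianBlur(r[None],(5,1),0)[0][4:-8])+4
        w=np.clip(r.max()-60-r,0,None)[max(0,i-8):i+9]; u=238+max(0,i-8)+(w*np.arange(len(w))).sum()/w.sum()
        rows.append(hit(K,T,u,v,.006)[:2])
    return np.array(rows)
def axis(p):
    hsv=cv2.cvtColor(p,cv2.COLOR_RGB2HSV)
    return hsv
if __name__=="__main__":
    t=tongue(np.load("pics/top0.npz")["p"]); print(t.round(4)); f=np.polyfit(t[:,0],t[:,1],1); print("tongue y at axis x:",np.polyval(f,.568),"slope",f[0])
    k=hit(K,T,254.25,195.9,.083); print("knob now",k)
E
python3 rem.py
```

```text
[[0.453  0.0561]
 [0.45   0.0511]
 [0.4468 0.0554]
 [0.4437 0.0512]
 [0.4406 0.0506]
 [0.4374 0.055 ]
 [0.4343 0.0516]
 [0.4311 0.0574]
 [0.428  0.0567]
 [0.4249 0.0527]
 [0.4218 0.0554]
 [0.4187 0.0525]
 [0.4156 0.0512]]
tongue y at axis x: 0.054170502557167044 slope 0.004123147701713283
knob now [0.50266286 0.04444873 0.083     ]
```

Emit:
{"fn": "step_arm", "kwargs": {"steps": [[2, 0, 0, 0.8], [2, 0, 0, 0.8], [2, 0, 0, 0.8], [0, 0, 0, 0], [-4, 0, 0, 0], [-8, 0, 0, 0], [-8, 0, 0, 0], [0, 0, 0, 0]]}}

```text
time: 9.6
tool_pos: [0.5121, -0.0847, 0.0601]
tool_rot: [0.03, 0.276, 0.961, 0.006]
contact_force: [0.0, 1.0, -0.8]
gripper_width: 0.004
```

Emit:
{"fn": "step_arm", "kwargs": {"steps": [[-3, 0, -35, 0], [-2, 0, -45, 0], [0, 0, -45, 0], [0, 0, -45, 0], [0, 0, -45, 0], [0, 45, 0, 0], [0, 45, 0, 0], [0, 0, 0, 0]]}}

```text
time: 10.4
tool_pos: [0.5522, -0.0099, 0.285]
tool_rot: [0.027, 0.279, 0.96, 0.007]
contact_force: [-0.5, -0.6, -0.2]
gripper_width: -0.002
```

```bash
python3 look.py pics/w2; python3 -c "
from plant import *
print(state()['tool_pos'])"
```

```text
[([243.9, 72.5, 51.8, 43.9], 0.63)]
[ 0.55041673 -0.01240191  0.28357561]
```

View pics/w2.png

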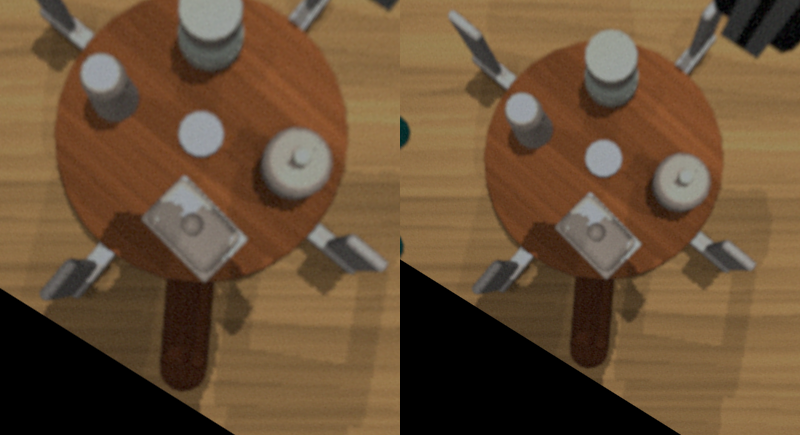

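```bash
cat > fit.py <<'E'
import sys
from h import *
from scipy.optimize import least_squares
b=sys.argv[1]; W=lambda u,v:(.568+(290-v)*.00075,.0435+(290-u)*.00075)
# disc rim at z=.03: strongest outward edge of the redness along rays
im=cv2.GaussianBlur(cv2.imread(b+"_30.png").astype(np.float32),(5,5),0)
sat=(im[:,:,1]-0.35*im[:,:,2]) # green vs red
pts=[]
for a in np.radians(np.arange(0,360,3)):
    r=np.arange(120,160,.5); u=290+r*np.cos(a); v=290+r*np.sin(a)
    q=cv2.remap(sat,u[None].astype(np.float32),v[None].astype(np.float32),1)[0]
    if (q==0).any(): continue
    g=np.gradient(q); i=g.argmax(); pts.append((u[i],v[i]))
pts=np.array(pts)
r=least_squares(lambda p:np.hypot(pts[:,0]-p[0],pts[:,1]-p[1])-p[2],[290,290,140],loss="soft_l1").x
ax=np.array(W(r[0],r[1])); print("axis",ax.round(4),"radius mm",r[2]*.75,len(pts))
# tongue edges at z=.006
im=cv2.GaussianBlur(cv2.imread(b+"_6.png").astype(np.float32),(5,5),0).sum(2); L=[]
for v in range(435,512,2):
    row=im[v,235:320]
    if (row<5).any(): continue
    g=np.gradient(row); l=g[:43].argmin(); rr=43+g[43:].argmax(); L.append((*W(235+(l+rr)/2,v),(rr-l)*.75))
L=np.array(L); ok=abs(L[:,2]-np.median(L[:,2]))<3; L=L[ok]; print("tongue width",np.median(L[:,2]),len(L))
f=np.polyfit(L[:,0],L[:,1],1); print("line slope",f[0],"y at axis",np.polyval(f,ax[0]),"mean",L.mean(0))
m=L[:,:2].mean(0); k=np.array(W(*map(float,sys.argv[2:4])))
for nm,t in (("axis-mean",m-ax),("fit",np.array([-1,-f[0]]))):
    t/=np.linalg.norm(t); o=ax if nm=="axis-mean" else m; d=k-o
    print(nm,"dish off line (mm, + = still to go clockwise)",1000*(-(t[1]*d[0]-t[0]*d[1]))*-1 if 0 else 1000*(t[0]*d[1]-t[1]*d[0]),"r",np.hypot(*(k-ax)))
E
python3 fit.py pics/w2 287 377; python3 fit.py pics/w1 357 346
```

```text
axis [0.5693 0.0424] radius mm 103.80995359192357 120
tongue width 36.0 39
line slope -0.08218623481781394 y at axis 0.04248693992675162 mean [ 0.43075     0.053875   35.71153846]
axis-mean dish off line (mm, + = still to go clockwise) 2.1525776653814797 r 0.06664856430572735
fit dish off line (mm, + = still to go clockwise) 2.200172979476462 r 0.06664856430572735
axis [0.5699 0.0423] radius mm 103.76219464349623 120
tongue width 36.0 18
line slope -0.09046164290563441 y at axis 0.04153995375527491 mean [ 0.4315      0.0540625  35.70833333]
axis-mean dish off line (mm, + = still to go clockwise) 52.6141668051073 r 0.06586788483901865
fit dish off line (mm, + = still to go clockwise) 52.05133261882536 r 0.06586788483901865
```

The wrist fit gives a tongue width of 36 mm and a disc radius of 103.8 mm, and its line passes within 0.1 mm of the fitted axis. The knob at (597,232) is about 2 mm from the tongue line, well inside the centimetre, and the top camera agrees to 1–2 mm. The arm is clear, so I'm handing it in.

```bash
python3 -c "
from plant import *
print(job_done())"
```

```text
the job is handed in; nothing more can be done
None
```

I brought the butter dish round to the tongue and handed the job in at about 10.5 s. I pushed slowly with the shut fingers on the right-hand paddle, turning the table about 51° clockwise, then backed off and lifted clear. Contact forces read after each move stayed at or below about 4 N.

- **Dish position:** after I lifted clear, the wrist camera put the middle of the dish about 2 mm short of the tongue line, 67 mm from the axis. The top camera, read just before the last 6 mm of push, implies 1–2 mm short.
- **Disagreement:** my first tongue fit from the top picture was too noisy to use. The wrist views gave consistent results twice: tongue 36 mm wide, and fitted line within 1 mm of the axis.
- **Other things:** the other pots rode round upright on the turntable and the turquoise look-alikes stood where they were. I made no separate final check of the bystanders, but the arm stayed well clear of them.
- **Tool tilt:** the tool tilted by up to about 4° during the moves, with no effect on the result.

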